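# Check the air in the chilled cream box with the probe

## Task

On the bakery counter, fasten the lid of the steel cream chiller: push its red knob all the way down, and only then turn it clockwise as far as it goes. Then take the yellow probe thermometer out of its stand and lower its stem, upright and centred, through the white port in the lid until the blue band on the stem is at the port's rim, never letting the probe touch the port or any other part of the chiller. Finish while still holding the probe steady there in the gripper, and leave the muffin, the sugar jar and the paper cup where they stand.

Things in the scene. Friction and masses are not known exactly. Their poses are not given: they have to be found in the camera images.
- chiller: Steel box, fixed to the counter, 200 (its x) x 260 (its y) x 108 mm high, flat dark grey lid on top with its top face at 108 mm. Its origin is the centre of its underside, z up; a black control panel is on its -x side. It may stand on the left or on the right of the counter, turned by up to 0.3 rad. On the lid are the white port (65 mm to -y of the middle) and the red knob (65 mm to +y of the middle).
- port (a point): Centre of the mouth (top rim) of the white round port collar on the chiller's lid, 138 mm above the counter. The collar is 52 mm in outer diameter and 30 mm tall; its upright bore is 22 mm in diameter, goes through the lid, and opens into the empty box (floor at 6 mm above the counter). Axes as the chiller's.
- knob_grip (a point): Point to grip on the red knob: on its turning axis, 144 mm above the counter while up. The knob is an upright plate 42 mm long (this point's x), 14 mm thick (its y, the way to pinch it) and 34 mm tall (from 17 mm below to 14 mm above this point), on a 12 mm shank with 16 mm of free height above the lid while up; beneath is a boss 38 mm wide and 5 mm high. A white dot on top marks its +x end. The point moves and turns with the knob.
- plunger (a joint): How far the knob is pushed down, m: 0 up (as at the start), 0.008 fully down. It stays where it is left; pushing it takes about 5 N, and it meets a firm stop.
- knob (a joint): Turn of the knob, rad, growing clockwise seen from above: starts between 0 and 0.2, stop at 1.57. It turns lightly (0.06 N m) and stays where it is left.
- stand: Probe stand, fixed to the counter: round dark foot 84 mm in diameter and 12 mm high, with an upright grey tube 34 mm in outer diameter whose top is 125 mm above the counter; bore 16 mm. Its origin is the centre of its underside, z up.
- probe: Probe thermometer, 0.06 to 0.13 kg, standing upright in the stand. Its origin is the tip (lower end) of the stem, z runs up the stem into the handle. The stem is 8 mm in diameter and 110 mm long from the tip to the handle; the yellow handle above it is a block 36 mm (x) x 24 mm (y, the way to pinch it) x 62 mm high, from 110 to 172 mm above the tip. In the stand the tip is 15 mm above the counter and the handle rests on the top of the tube.
- probe_band (a point): Middle of the blue band on the stem, on the stem's axis 60 mm above the tip; the band is 20 mm long (50 to 70 mm above the tip).
- muffin: Bystander: muffin in a red case, 68 mm wide, 77 mm high with its cream top; origin at the centre of its underside.
- shaker: Bystander: glass sugar jar with a steel cap, 60 mm wide, 110 mm high; origin at the centre of its underside.
- cup: Bystander: brown paper cup with a black lid, 76 mm wide, 98 mm high; origin at the centre of its underside.
Not all that is in view belongs to the job. Leave any green or purple look-alike of the stand alone. Of the things shaped like the probe, the yellow one is meant.

How it is judged:
On the way, in this order (a step that is already met when the one before it is completed fails the run):
1. the knob is pushed fully down, not yet turned (value of joint plunger above 0.006 m and value of joint knob below 0.7 rad), for 0.1 s.
2. the knob is down and turned clockwise to its stop (value of joint plunger above 0.006 m and value of joint knob above 1.35 rad), for 0.2 s.
3. the probe is lifted out of its stand in the gripper, its tip above the port's rim (z of probe in the frame of port above 0.002 m and contact force between probe and the fingers above 1 N), for 0.1 s.
4. the stem enters the port's bore (z of probe in the frame of port below -0.01 m and horizontal distance between probe and port below 0.008 m), for 0.1 s.
At the end, for the whole second after the job is handed in: Knob 6+ mm down, turned past 1.35 rad; gripper alone holds the probe still, within 0.09 rad of upright, band middle within 10 mm of the rim's height, stem within 4 mm of the bore axis at the band, 5 mm at the tip, touching nothing else; bystanders within 20 mm of their start (all of step 2 and z of probe_band in the frame of port between -0.01 and 0.01 m and horizontal distance between probe_band and port below 0.004 m and horizontal distance between probe and port below 0.005 m and angle between probe's own z axis and vertical below 0.09 rad and linear speed of probe below 0.02 m/s and contact force between probe and the fingers above 1 N and contact force between probe and chiller below 0.3 N and contact force between probe and stand below 0.3 N and distance of each of muffin, shaker, cup from where it was at the start of the episode below 0.02 m and angle between each of muffin, shaker, cup's own z axis and vertical below 0.2 rad); the arm keeps its last pose, push and grip.
It fails at once if the probe touches the port or another part of the chiller (contact force between probe and chiller above 0.3 N).
It fails at once if the knob is turned before it is pushed down (value of joint plunger below 0.004 m and value of joint knob above 0.7 rad).
It fails at once if the muffin is knocked away or over (distance of muffin from where it was at the start of the episode above 0.02 m or angle between muffin's own z axis and vertical above 0.3 rad).
It fails at once if the sugar jar is knocked away or over (distance of shaker from where it was at the start of the episode above 0.02 m or angle between shaker's own z axis and vertical above 0.3 rad).
It fails at once if the paper cup is knocked away or over (distance of cup from where it was at the start of the episode above 0.02 m or angle between cup's own z axis and vertical above 0.3 rad).
It also fails if it takes over 72 s, if anything falls off the work surface, if the arm or the gripper's body presses on something with over 40 N, if the wrist force passes 120 N, or if a joint passes its speed limit or range.

## Robot

A 6-joint arm with a two-finger parallel gripper is mounted at the origin on the work surface. World frame = base frame: x ahead of the robot, y to its left, z up, the work surface at z = 0. Lengths are in m, angles in rad, forces in N, time in s.
With the tool pointing down it reaches from about 0.3 to 0.85 m from the base axis. Payload 5.4 kg.
Tool frame: the origin (TCP) lies midway between the tips of the shut fingers; the grasp point (between the pads) lies 19 mm behind it; y points along the fingers, z is the direction in which the jaws open and shut, and the axes are right-handed (so a half turn about y gives the same grasp; the last joint's range is limited). The gripper opens to 85 mm and grips with 20 to 120 N. Pads are 22 mm wide; open, the fingers measure 114 mm over their backs; the gripper's body (76 mm by 85 mm) begins 54 mm behind the grasp point. The pads swing forward as they close: fully open they stand 13 mm farther back than shut.
Start: joints at [1.029, 0.158, 1.597, -0, 1.386, -0.21], TCP at [0.187, 0.544, 0.231] pointing down, gripper open.
Joint ranges: [-2.91, 2.91], [-0.94, 2.29], [0.18, 2.7], [-1.29, 4.43], [0.17, 2.64], [-3, 3]. Speed limits (rad/s): [2.57, 2.57, 3.14, 3.14, 3.14, 3.14].

## Interface

Orientations are given as a rotation vector (axis times angle).
In Python, from bench import sensors, viewer, workorder, models gives the robot as it stands.
- The arm moves only by the shell command python3 -m handwheel 'ROWS' [OPENING] [FORCE]. ROWS is JSON, one flat list of numbers, 4 for each row, row after row: the shift along the tool's x, y, z in cm, then the turn about the tool's y in rad. A call has 1 to 20 rows; each row shifts and turns the pose as measured when the row begins, along the tool's axes as they then stand; what a row does not reach is not made up. A row lasts 1/8 s, in which the tool goes at most 62.5 mm and 10.7 degrees, less where a joint would pass 70% of its speed; a pose out of reach is approached as far as the arm can. A call is refused whole if a number of a shift passes 6.25 or a number of a turn 0.188, either way. A call with a gripper value outside its range is refused whole. OPENING is the finger opening in cm, from 0 to 8.54, set as the call begins (- or left out, the last holds). The fingers move at their own pace and stop on an object; FORCE is the grip in N (left out, the last holds). Time passes only in rows, so rows that do not move let the fingers close. It gives the time, the measured TCP pose, the force and the opening at its end, in the units of the state.
- sensors.read_state(): the state, without advancing time (a new reading comes with each control period).
- viewer.capture(name): name is "scene" or "side" or "wrist"; returns a dict with "frame" (384x512x3 uint8, red, green, blue), "z_map" (384x512 float32, m along the optical axis (not along the pixel's ray), 0 where there is no reading), "intrinsics" (3x3 intrinsics, pixels), "k1" (the pictures are not rectified: a ray, as slopes to the right and down, at radius r is drawn at 1 + k1 r^2 times it, then the intrinsics apply), "xyz" and "rotation" of the camera in the world; the wrist camera has in their place "mount" (4x4, takes a point from camera to tool coordinates, whose origin is the TCP and whose axes are the tool frame's). Camera axes: x right, y up, looking along -z (the intrinsics and any distortion apply to the point x, -y, -z); pixel columns grow to the right and rows downward; lengths in m; the calibration is good to about 2 mm. A picture is of the moment at which its call begins: read the wrist's pose just before it.
- workorder.hand_in(): hands the job in, once; it reports no verdict.
Trained networks look in a picture, given as the dict that the camera call returned (one of the last four; its "shot" number tells which), for a name from the list of things; names that differ only in an ending like _2 or _b are one class to them, and where a whole thing is asked for, a point or a joint stands for the part that bears it (a point fixed in the world has none). Each returns a list of dicts, best first, with "confidence" (0 to 1); they miss things now and then, are a little off and sometimes report something else, mostly with a low value. They report only what shows in the picture. A call takes as long as a camera call. They do not tell look-alikes from the thing itself.
- models.recognise(picture, name): "bbox" ([left, top, right, bottom] in pixels, round what is visible of it).
- models.silhouettes(picture, name): "pixels" (384x512 bool, what is visible of it) and "bbox" ([left, top, right, bottom] in pixels, round what is visible of it).
- models.pinpoint(picture, name): "uv" ([column, row] in pixels: a listed point, or the origin of a listed thing).
The state is a dict: "t": time; "qpos": joint angles; "qd": joint speeds; "joint_efforts": joint torques, N m; "tool_pos": TCP position; "eef_rot": TCP orientation; "contact_force": force on the tool from outside, world axes, zero at the start; "ft_torque": the same for the moment, N m; "finger_gap": finger opening in m.
Only numpy, scipy, OpenCV 4.12 (cv2) and the standard library are available. Lean on these libraries where they do the work, as an engineer would, in place of code of your own. Each camera call takes 0.05 s, during which the arm holds its last target. There are 200 camera calls.

## Working session

There is one attempt and no reset: what is moved stays moved. The work goes in short steps, Python scripts to look and compute and a shell command to move; the robot and the scene stay as the last step left them, time stands still between calls to the robot, and variables do not carry over. Pictures are saved under pics/ and viewed, about 8 in all and at most 12, crops included, and the job is handed in when it is done.

```bash
mkdir -p pics; ls; cat > h.py <<'E'
import numpy as np,cv2
from scipy.spatial.transform import Rotation as R
from bench import sensors,viewer,workorder,models
def cap(n):
    s=sensors.read_state(); p=viewer.capture(n)
    if n=='wrist':
        T=np.eye(4);T[:3,:3]=R.from_rotvec(s['eef_rot']).as_matrix();T[:3,3]=s['tool_pos']
        p['T']=T@np.array(p['mount'])
    else:
        T=np.eye(4);r=np.array(p['rotation'],float)
        T[:3,:3]=r if r.shape==(3,3) else R.from_rotvec(r).as_matrix();T[:3,3]=p['xyz'];p['T']=T
    return p
def ray(p,uv):
    K=np.array(p['intrinsics'])
    uv=np.atleast_2d(np.array(uv,float))
    n=cv2.undistortPoints(uv[:,None],K,np.array([p['k1'],0,0,0,0.]))[:,0]
    d=np.c_[n[:,0],-n[:,1],-np.ones(len(n))]
    return p['T'][:3,3],d@p['T'][:3,:3].T
def atz(p,uv,z):
    o,d=ray(p,uv); return o+d*((z-o[2])/d[:,2])[:,None]
def deproj(p,uv):
    uv=np.atleast_2d(np.array(uv)).astype(int);o,d=ray(p,uv)
    z=p['z_map'][uv[:,1],uv[:,0]];return (o+d*z[:,None])[z>0]
def proj(p,X):
    c=(np.atleast_2d(X)-p['T'][:3,3])@p['T'][:3,:3]
    n=np.c_[c[:,0],-c[:,1]]/-c[:,2:];r=(n**2).sum(1,keepdims=True);n=n*(1+p['k1']*r)
    K=np.array(p['intrinsics']);return np.c_[n[:,0]*K[0,0]+K[0,2],n[:,1]*K[1,1]+K[1,2]]
def save(p,n,box=None,s=1):
    f=p['frame'][:,:,::-1]
    if box: f=f[box[1]:box[3],box[0]:box[2]]
    cv2.imwrite('pics/'+n,cv2.resize(f,None,fx=s,fy=s,interpolation=cv2.INTER_CUBIC))
def sil(p,name):
    for m in models.silhouettes(p,name)[:3]:
        v,u=np.nonzero(m['pixels']); X=deproj(p,np.c_[u,v])
        yield m['confidence'],m['bbox'],X,m['pixels']
E
cat > a.py <<'E'
from h import *
import sys
print(sensors.read_state())
ps={n:cap(n) for n in ('scene','side')}
for n,p in ps.items():
    save(p,n+'0.png')
    print(n,p['xyz'],p['k1'])
    for o in ['port','knob_grip','probe','probe_band','stand','chiller','muffin','shaker','cup']:
        for m in models.pinpoint(p,o)[:3]:
            z={'port':.138,'knob_grip':.144,'probe_band':.075,'probe':.015}.get(o,0)
            print(o,round(m['confidence'],2),np.round(m['uv'],1),np.round(atz(p,m['uv'],z)[0],3))
a=ps['scene']['frame'];b=ps['side']['frame']
E
python3 a.py
```

```text
pics
{'t': 0.0, 'qpos': array([ 1.02890872e+00,  1.59055938e-01,  1.59824944e+00,  1.22841721e-05,
        1.38617587e+00, -2.10095653e-01]), 'qd': array([-0.00067736, -0.00168766,  0.00133866, -0.00028439, -0.00251439,
       -0.00161657]), 'joint_efforts': array([ 1.59568531e-04, -3.96005559e+01, -3.31426692e+01, -2.76463079e-04,
        8.52918980e-03, -6.14445348e-07]), 'tool_pos': array([0.1869973 , 0.54310986, 0.2303044 ]), 'eef_rot': array([-1.55682408,  0.26099272, -0.25988132]), 'contact_force': array([0.93309402, 0.33032391, 0.15942884]), 'ft_torque': array([ 0.02188285, -0.02973395, -0.0387033 ]), 'finger_gap': 0.08522952574460382}
scene [ 1.12693288 -0.20473564  0.94161901] -0.1126171452698121
port 0.74 [292.  144.4] [0.509 0.107 0.138]
knob_grip 0.68 [335.4 125.7] [0.48  0.249 0.144]
probe 0.67 [146.6 188.2] [ 0.458 -0.312  0.015]
probe_band 0.69 [145.  172.6] [ 0.448 -0.302  0.075]
stand 0.83 [234.4 172. ] [ 0.46  -0.046  0.   ]
stand 0.8 [176.8 228. ] [ 0.603 -0.25   0.   ]
chiller 0.8 [304.7 159.8] [0.473 0.178 0.   ]
muffin 0.75 [347.7 238.3] [ 0.761  0.197 -0.   ]
m
[... 223 characters left out ...]
 [0.502 0.114 0.138]
port 0.37 [331.1 236.7] [ 0.623 -0.312  0.138]
knob_grip 0.44 [165.  153.4] [0.47  0.251 0.144]
probe 0.73 [253.6 319. ] [ 0.422 -0.324  0.015]
probe 0.49 [298.8 214.7] [ 0.738 -0.068  0.015]
probe_band 0.62 [256.7 299.6] [ 0.423 -0.331  0.075]
probe_band 0.36 [301.3 213.9] [ 0.686 -0.137  0.075]
stand 0.94 [215.1 247.2] [ 0.471 -0.06   0.   ]
stand 0.89 [300.  267.5] [ 0.612 -0.236  0.   ]
stand 0.78 [244.6 279.4] [ 0.475 -0.202  0.   ]
chiller 0.91 [181.9 205.4] [ 0.478  0.172 -0.   ]
muffin 0.92 [261.1 183.9] [0.759 0.161 0.   ]
shaker 0.71 [332.5 238.3] [ 0.76  -0.188  0.   ]
shaker 0.4 [298.1 212.6] [ 0.758 -0.041  0.   ]
cup 0.7 [301.3 212. ] [ 0.768 -0.043  0.   ]
```

```bash
python3 -c "
import cv2,numpy as np
a=cv2.imread('pics/scene0.png')[60:350,60:460];b=cv2.imread('pics/side0.png')[100:390,60:460]
cv2.imwrite('pics/both.png',np.vstack([a,b]))"
```

```text
(no output)
```

View pics/both.png

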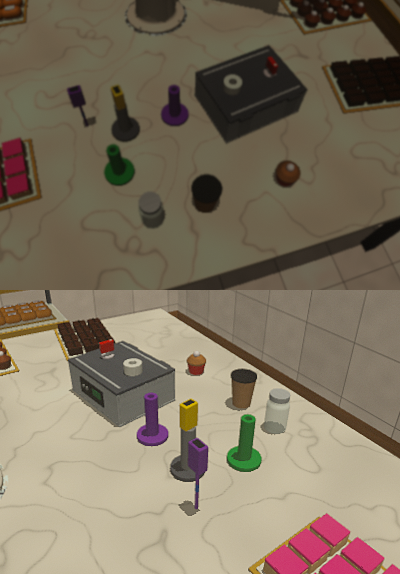

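Candidates for the probe are the yellow one at scene (178,160), in the grey stand at (185,188), and the purple one at scene (136,158). The yellow one is meant. The purple (234,172) and green (178,228) stands are look-alikes. The chiller is on the left, with the port at (292,143) and the knob at (332,125). Next I'll measure with depth and colour.

```bash
cat > b.py <<'E'
from h import *
def colour(p):
    h=cv2.cvtColor(p['frame'],cv2.COLOR_RGB2HSV).astype(int);H,S,V=h[...,0],h[...,1],h[...,2]
    def pts(m):
        v,u=np.nonzero(m);return deproj(p,np.c_[u,v])
    return {'yellow':pts((H>18)&(H<34)&(S>120)&(V>60)),'red':pts(((H<6)|(H>174))&(S>150)&(V>60)),
            'white':pts((S<60)&(V>90)), 'all':pts(p['z_map']>0)}
def rect(X):
    (c,s,a)=cv2.minAreaRect(X[:,:2].astype(np.float32)); return np.round(c,4),np.round(s,4),round(a,1)
def report(p):
    C=colour(p)
    Y=C['yellow'];Y=Y[(Y[:,2]>.12)&(Y[:,2]<.2)]
    print('yellow',len(Y),Y.min(0).round(3),Y.max(0).round(3)); T=Y[Y[:,2]>.183]
    if len(T)>5:print(' top',T.mean(0).round(4),rect(T))
    near=lambda X,c,r:X[np.hypot(*(X[:,:2]-c).T)<r]
    Rr=near(C['red'],(.475,.25),.06);Rr=Rr[Rr[:,2]>.11];print('red',len(Rr),rect(Rr) if len(Rr)>5 else '');T=Rr[Rr[:,2]>.153]
    if len(T)>5:print(' top',T.mean(0).round(4),rect(T))
    W=near(C['white'],(.505,.11),.06);W=W[(W[:,2]>.132)];print('port',len(W),W.mean(0).round(4),rect(W),cv2.minEnclosingCircle(W[:,:2].astype(np.float32)))
    L=near(C['all'],(.49,.18),.22);L=L[abs(L[:,2]-.108)<.006];print('lid',len(L),rect(L),np.median(L[:,2]))
if __name__=='__main__':
    for n in('scene','side'):
        print(n);report(cap(n))
E
python3 b.py
```

```text
scene
yellow 80 [ 0.468 -0.216  0.152] [ 0.505 -0.19   0.189]
 top [ 0.4891 -0.2036  0.1856] (array([ 0.4864, -0.2034]), array([0.0362, 0.0212]), 9.9)
red 43 (array([0.4723, 0.2387]), array([0.0387, 0.0128]), 4.9)
 top [0.4713 0.2388 0.1571] (array([0.4723, 0.2387]), array([0.0387, 0.0128]), 4.9)
port 122 [0.4975 0.1122 0.1372] (array([0.4973, 0.1118]), array([0.0451, 0.0457]), 78.0) ((0.49733278155326843, 0.11364219337701797), 0.02474602311849594)
lid 4465 (array([0.4964, 0.1401]), array([0.2098, 0.3404]), 11.3) 0.10752064549221152
side
yellow 1396 [ 0.066 -0.219  0.124] [0.546 1.193 0.189]
 top [ 0.4791 -0.2066  0.1861] (array([ 0.4804, -0.2046]), array([0.0355, 0.022 ]), 11.6)
red 152 (array([0.4675, 0.2373]), array([0.0424, 0.0159]), 10.0)
 top [0.4651 0.2361 0.1566] (array([0.4668, 0.2384]), array([0.0409, 0.0141]), 4.8)
port 144 [0.4922 0.1093 0.1366] (array([0.4927, 0.112 ]), array([0.0524, 0.0495]), 74.7) ((0.4930080473423004, 0.111953966319561), 0.027086980640888214)
lid 2713 (array([0.4821, 0.1766]), array([0.2082, 0.2661]), 11.6) 0.10773011869155968
```

```bash
cat > n.py <<'E'
from h import *
import sys
# target x y z yaw(deg: direction of object's x; jaws along its y)
def nav(x,y,z,yaw):
    s=sensors.read_state();M=R.from_rotvec(s['eef_rot']).as_matrix()
    d=M.T@(np.array([x,y,z])-s['tool_pos'])*100
    j=np.degrees(np.arctan2(M[1,2],M[0,2]))   # jaw dir
    t=-(yaw+90-j); t=(t+90)%180-90
    print('t',round(s['t'],2),'tcp',s['tool_pos'].round(4),'tilt',M[:,1].round(3),'jaw',j.round(1),'q6',s['qpos'][5].round(2),'gap',s['finger_gap'].round(4),'F',s['contact_force'].round(1))
    print('shift cm (tool now)',d.round(2),'turn',np.radians(t).round(3), 'shift if turned first',(R.from_rotvec([0,-np.radians(t),0]).as_matrix()@d).round(2))
if __name__=='__main__': nav(*map(float,sys.argv[1:]))
E
python3 n.py .469 .2385 .23 4.9
```

```text
Traceback (most recent call last):
  File "n.py", line 11, in <module>
    if __name__=='__main__': nav(*map(float,sys.argv[1:]))
                             ~~~^^^^^^^^^^^^^^^^^^^^^^^^^^
  File "n.py", line 9, in nav
    print('t',round(s['t'],2),'tcp',s['tool_pos'].round(4),'tilt',M[:,1].round(3),'jaw',j.round(1),'q6',s['qpos'][5].round(2),'gap',s['finger_gap'].round(4),'F',s['contact_force'].round(1))
                                                                                                                                    ^^^^^^^^^^^^^^^^^^^^^
AttributeError: 'float' object has no attribute 'round'
```

```bash
sed -i "s/s\['finger_gap'\].round(4)/round(s['finger_gap'],4)/" n.py; python3 n.py .469 .2385 .23 4.9
```

```text
t 1.1 tcp [0.1873 0.5436 0.2313] tilt [ 0. -0. -1.] jaw 71.0 q6 -0.21 gap 0.0851 F [-0.4  0.   0.3]
shift cm (tool now) [ 36.57   0.13 -19.67] turn -0.417 shift if turned first [ 25.46   0.13 -32.81]
```

```bash
python3 -m handwheel '[0,0,0,-0.14,0,0,0,-0.14,0,0,0,-0.14,3.64,0,-4.69,0,3.64,0,-4.69,0,3.64,0,-4.69,0,3.64,0,-4.69,0,3.64,0,-4.69,0,3.64,0,-4.69,0,3.64,0,-4.69,0,0,0,0,0]' 5; python3 n.py .469 .2385 .19 4.9
python3 - <<'E'
from b import *
p=cap('wrist');save(p,'w1.png');report(p)
E
```

```text
t: 2.48
tool_pos: [0.4836, 0.2351, 0.2325]
eef_rot: [-1.567, -0.087, 0.079]
contact_force: [0.5, 0.0, -0.6]
finger_gap: 0.0503
t 2.48 tcp [0.4836 0.2351 0.2325] tilt [ 0.005  0.003 -1.   ] jaw 96.1 q6 -1.45 gap 0.0503 F [ 0.5  0.  -0.6]
shift cm (tool now) [-1.44  4.25  0.48] turn 0.02 shift if turned first [-1.45  4.25  0.45]Traceback (most recent call last):
  File "<stdin>", line 2, in <module>
  File "b.py", line 13, in report
    print('yellow',len(Y),Y.min(0).round(3),Y.max(0).round(3)); T=Y[Y[:,2]>.183]
                          ~~~~~^^^
    return umr_minimum(a, axis, None, out, keepdims, initial, where)
ValueError: zero-size array to reduction operation minimum which has no identity
```

View pics/w1.png

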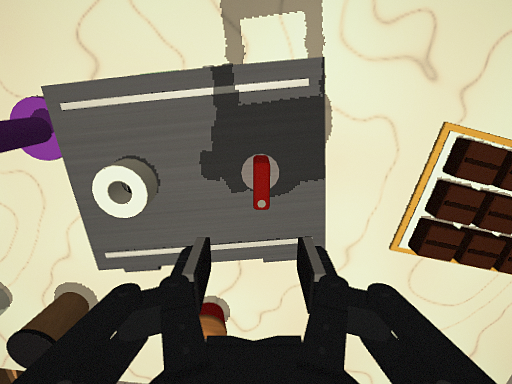

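The wrist view shows the knob at (262,182) with its white dot at the +x end, and the port rim at (119,192). I'll measure both from here.

```bash
sed -i "s/    print('yellow'/    if len(Y): print('yellow'/" b.py; python3 - <<'E'
from b import *
p=cap('wrist');report(p)
for o in('port','knob_grip'):
    for m in models.pinpoint(p,o)[:1]: print(o,m['confidence'],m['uv'],atz(p,m['uv'],{'port':.138,'knob_grip':.144}[o]))
C=colour(p);X=C['red'];print('red z',np.percentile(X[:,2],[5,50,95]))
# rim centre from pixels: ellipse of white blob
E
```

```text
Traceback (most recent call last):
  File "b.py", line 14, in report
    if len(T)>5:print(' top',T.mean(0).round(4),rect(T))
           ^
UnboundLocalError: cannot access local variable 'T' where it is not associated with a value
```

```bash
sed -i "s/; T=Y\[Y/\n    T=Y[Y/" b.py; python3 - <<'E'
from b import *
p=cap('wrist');report(p)
for o in('port','knob_grip'):
    for m in models.pinpoint(p,o)[:1]: print(o,m['confidence'],m['uv'],atz(p,m['uv'],{'port':.138,'knob_grip':.144}[o]))
C=colour(p);X=C['red'];print('red z',np.percentile(X[:,2],[5,50,95]))
E
python3 n.py .469 .2385 .19 4.9
```

```text
red 796 (array([0.47  , 0.2319]), array([0.0413, 0.0284]), 5.6)
 top [0.467  0.2391 0.1587] (array([0.47  , 0.2319]), array([0.0413, 0.0284]), 5.6)
port 2012 [0.4929 0.1128 0.1386] (array([0.4943, 0.1125]), array([0.0509, 0.0514]), 33.0) ((0.49478253722190857, 0.11260540038347244), 0.026426469907164574)
lid 44525 (array([0.4858, 0.1758]), array([0.2076, 0.2615]), 11.2) 0.10908734352263438
port 0.89 [112.1, 193.9] [[0.49544069 0.10797681 0.138     ]]
knob_grip 0.8 [254.9, 183.9] [[0.46989727 0.23735698 0.144     ]]
red z [0.01159645 0.15797125 0.15972982]
t 2.73 tcp [0.4804 0.2392 0.2324] tilt [ 0.003  0.004 -1.   ] jaw 96.5 q6 -1.45 gap 0.0501 F [-0.2  0.1 -0.2]
shift cm (tool now) [-1.15  4.24  0.04] turn 0.028 shift if turned first [-1.15  4.24  0.01]
```

```bash
python3 -m handwheel '[-1.05,2.2,0,0.028,0,2,0,0,0,0,0,0,0,0,0,0]'; python3 n.py .47 .239 .129 4.9
python3 - <<'E'
from b import *
p=cap('wrist');report(p)
E
```

```text
t: 3.22
tool_pos: [0.4674, 0.2427, 0.191]
eef_rot: [-1.565, -0.077, 0.068]
contact_force: [0.2, 0.2, 0.2]
finger_gap: 0.0502
t 3.23 tcp [0.4674 0.2427 0.191 ] tilt [ 0.006  0.005 -1.   ] jaw 95.3 q6 -1.42 gap 0.0502 F [0.2 0.2 0.2]
shift cm (tool now) [ 0.19  6.2  -0.42] turn 0.007 shift if turned first [ 0.19  6.2  -0.42]
red 1167 (array([0.4689, 0.2385]), array([0.0425, 0.0197]), 14.3)
 top [0.4664 0.2391 0.1588] (array([0.4689, 0.2387]), array([0.0427, 0.0195]), 15.1)
port 2566 [0.4925 0.1132 0.1385] (array([0.4945, 0.1121]), array([0.051 , 0.0509]), 7.9) ((0.494633287191391, 0.11226877570152283), 0.026256810873746872)
lid 52238 (array([0.4859, 0.176 ]), array([0.2071, 0.2616]), 11.0) 0.10908171118128522
```

```bash
python3 -m handwheel '[0.2,3,-0.4,0,0,3,0,0,0,0,0,0,0,0,0,0]'; python3 n.py .47 .239 .129 4.9
```

```text
t: 3.78
tool_pos: [0.4735, 0.2407, 0.1352]
eef_rot: [-1.563, -0.085, 0.062]
contact_force: [0.4, 0.5, 0.3]
finger_gap: 0.0497
t 3.77 tcp [0.4735 0.2407 0.1352] tilt [ 0.014  0.007 -1.   ] jaw 95.4 q6 -1.43 gap 0.0497 F [0.4 0.5 0.3]
shift cm (tool now) [-0.37  0.61 -0.14] turn 0.008 shift if turned first [-0.37  0.61 -0.14]
```

```bash
python3 -m handwheel '[-0.35,0.6,-0.15,0,0,0,0,0]'; python3 n.py .47 .239 .129 4.9;  python3 -m handwheel '[0,0,0,0,0,0,0,0,0,0,0,0]' 0 60; python3 n.py .47 .239 .129 4.9
```

```text
t: 4.03
tool_pos: [0.4714, 0.2392, 0.1312]
eef_rot: [-1.562, -0.088, 0.059]
contact_force: [0.4, -0.0, -0.7]
finger_gap: 0.0496
t 4.03 tcp [0.4714 0.2392 0.1312] tilt [ 0.018  0.008 -1.   ] jaw 95.4 q6 -1.43 gap 0.0496 F [ 0.4 -0.  -0.7]
shift cm (tool now) [-0.14  0.22 -0.01] turn 0.008 shift if turned first [-0.14  0.22 -0.01]
t: 4.4
tool_pos: [0.4719, 0.2401, 0.1324]
eef_rot: [-1.561, -0.09, 0.058]
contact_force: [-0.4, 2.9, -1.4]
finger_gap: 0.0129
t 4.4 tcp [0.4719 0.2401 0.1324] tilt [ 0.02  0.01 -1.  ] jaw 95.4 q6 -1.43 gap 0.0129 F [-0.4  2.9 -1.4]
shift cm (tool now) [-0.2   0.33 -0.1 ] turn 0.008 shift if turned first [-0.2   0.33 -0.1 ]
```

```bash
python3 -m handwheel '[0,0.5,0,0,0,0.5,0,0]'; python3 n.py .47 .239 .12 4.9
```

```text
t: 4.65
tool_pos: [0.4723, 0.2403, 0.124]
eef_rot: [-1.561, -0.09, 0.058]
contact_force: [-14.0, -3.1, 34.1]
finger_gap: 0.013
t 4.65 tcp [0.4723 0.2403 0.124 ] tilt [ 0.02   0.009 -1.   ] jaw 95.4 q6 -1.43 gap 0.013 F [-14.   -3.1  34.1]
shift cm (tool now) [-0.25  0.4  -0.11] turn 0.009 shift if turned first [-0.25  0.4  -0.11]
```

```bash
python3 -m handwheel '[0,0,0,0.18,0,0,0,0.18,0,0,0,0.18,0,0,0,0.18,0,0,0,0.18,0,0,0,0.18,0,0,0,0.18]'; python3 n.py .47 .239 .12 4.9
```

```text
t: 5.52
tool_pos: [0.4708, 0.2386, 0.1244]
eef_rot: [-1.349, 0.925, -0.941]
contact_force: [-3.5, 1.7, 5.7]
finger_gap: 0.0131
t 5.53 tcp [0.4708 0.2386 0.1244] tilt [ 0.015  0.004 -1.   ] jaw 21.0 q6 -0.13 gap 0.0131 F [-3.5  1.7  5.7]
shift cm (tool now) [-0.06  0.44 -0.07] turn -1.289 shift if turned first [-0.08  0.44  0.04]
```

```bash
python3 -m handwheel '[0,0.05,0,0.15,0,0.05,0,0.12,0,0,0,0.06]'; python3 n.py .47 .239 .12 4.9; python3 -c "
from h import *;print(sensors.read_state()['ft_torque'])"
```

```text
t: 5.9
tool_pos: [0.4706, 0.2391, 0.1245]
eef_rot: [-1.213, 1.175, -1.189]
contact_force: [-3.4, 15.9, 4.6]
finger_gap: 0.0129
t 5.9 tcp [0.4706 0.2391 0.1245] tilt [ 0.014  0.002 -1.   ] jaw 1.9 q6 0.21 gap 0.0129 F [-3.4 15.9  4.6]
shift cm (tool now) [ 0.01  0.45 -0.06] turn 1.519 shift if turned first [0.06 0.45 0.  ]
[2.66977105 0.84592656 1.86898826]
```

```bash
python3 -m handwheel '[0,0,0,0,0,0,0,0,0,0,0,0]' 5; python3 -m handwheel '[0,-2,0,0,0,-3,0,0,0,-3,0,0,0,-3,0,0.17,0,0,0,0.18,0,0,0,0.18,0,0,0,0.18,0,0,0,0.18,0,0,0,0.18,0,0,0,0.18,0,0,0,0.17]' 6;python3 n.py .483 -.204 .235 10.5
python3 - <<'E'
from b import *
p=cap('wrist');report(p);save(p,'w2.png')
E
```

```text
t: 6.28
tool_pos: [0.4706, 0.2384, 0.1231]
eef_rot: [-1.214, 1.174, -1.19]
contact_force: [-0.0, -0.1, -0.8]
finger_gap: 0.0501
t: 7.65
tool_pos: [0.4697, 0.2351, 0.2343]
eef_rot: [-0.131, 2.143, -2.149]
contact_force: [-0.7, 0.8, -0.3]
finger_gap: 0.0596
t 7.65 tcp [0.4697 0.2351 0.2343] tilt [ 0.013 -0.002 -1.   ] jaw -82.3 q6 1.67 gap 0.0596 F [-0.7  0.8 -0.3]
shift cm (tool now) [4.590e+00 4.000e-02 4.369e+01] turn -0.048 shift if turned first [6.700e+00 4.000e-02 4.342e+01]
red 1002 (array([0.4706, 0.2397]), array([0.0146, 0.0416]), 9.9)
port 2014 [0.4966 0.1135 0.1387] (array([0.4958, 0.1126]), array([0.0517, 0.0508]), 12.8) ((0.4952928423881531, 0.11223690211772919), 0.0265341866761446)
lid 44323 (array([0.4937, 0.1368]), array([0.209 , 0.3421]), 11.1) 0.10921943636263104
```

View pics/w2.png

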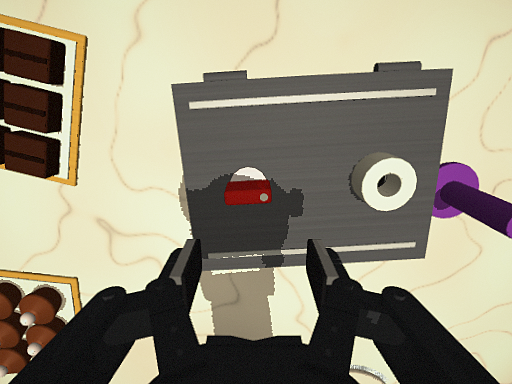

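The knob is down, since none of its top reads above 153 mm. It is turned about 90°, with the dot at (263,197). Port is at (0.495, 0.1124). Next, the probe.

```bash
python3 -m handwheel '[0,-0.8,0,-0.048,0.84,0,5.43,0,0.84,0,5.43,0,0.84,0,5.43,0,0.84,0,5.43,0,0.84,0,5.43,0,0.84,0,5.43,0,0.84,0,5.43,0]'; python3 n.py .483 -.204 .235 10.5
python3 - <<'E'
from b import *
p=cap('wrist');report(p);save(p,'w3.png')
E
```

```text
t: 8.7
tool_pos: [0.4895, -0.1584, 0.2492]
eef_rot: [-0.214, 2.086, -2.101]
contact_force: [0.5, -0.4, 0.5]
finger_gap: 0.0598
t 8.7 tcp [ 0.4895 -0.1584  0.2492] tilt [ 0.022 -0.004 -1.   ] jaw -77.1 q6 0.79 gap 0.0598 F [ 0.5 -0.4  0.5]
shift cm (tool now) [1.68 1.42 4.29] turn 0.041 shift if turned first [1.5  1.42 4.35]
yellow 1376 [ 0.464 -0.217  0.123] [ 0.502 -0.189  0.191]
 top [ 0.4862 -0.2006  0.1874] (array([ 0.483 , -0.2031]), array([0.0354, 0.024 ]), 11.8)
red 0 
port 0 [nan nan nan] (array([0., 0.]), array([0., 0.]), 0.0) ((0.0, 0.0), 0.0)
lid 11777 (array([0.5033, 0.0889]), array([0.2094, 0.0865]), 10.1) 0.1092489644445277b.py:19: RuntimeWarning: Mean of empty slice.
  W=near(C['white'],(.505,.11),.06);W=W[(W[:,2]>.132)];print('port',len(W),W.mean(0).round(4),rect(W),cv2.minEnclosingCircle(W[:,:2].astype(np.float32)))
  ret = um.true_divide(
```

View pics/w3.png

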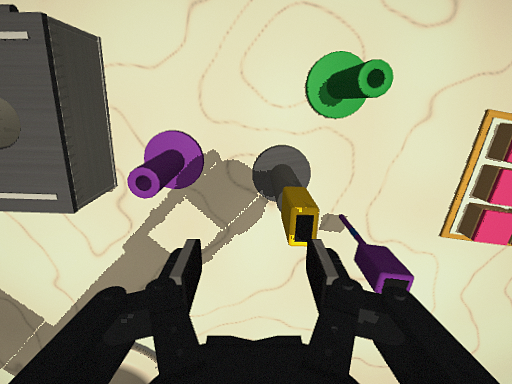

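The yellow handle top at (302,218), in the grey stand at (282,172), is the target. The purple probe at (385,265) is about 11 cm away. I'll move above the yellow one.

```bash
python3 -m handwheel '[0,0,0,0.036,1.55,0,4.35,0,0,0,0,0]' 5; python3 n.py .483 -.2035 .14 10.8
python3 - <<'E' 2>/dev/null
from b import *
p=cap('wrist');report(p)
E
```

```text
t: 9.12
tool_pos: [0.4824, -0.2113, 0.2507]
eef_rot: [-0.176, 2.1, -2.126]
contact_force: [-0.1, 0.6, 0.2]
finger_gap: 0.0501
t 9.12 tcp [ 0.4824 -0.2113  0.2507] tilt [ 0.023 -0.01  -1.   ] jaw -79.3 q6 0.74 gap 0.0501 F [-0.1  0.6  0.2]
shift cm (tool now) [ 0.02 11.06 -0.91] turn -0.001 shift if turned first [ 0.02 11.06 -0.91]
yellow 1130 [ 0.464 -0.217  0.121] [ 0.502 -0.189  0.19 ]
 top [ 0.4849 -0.2029  0.1876] (array([ 0.4828, -0.2029]), array([0.0356, 0.0234]), 10.8)
red 0 
port 0 [nan nan nan] (array([0., 0.]), array([0., 0.]), 0.0) ((0.0, 0.0), 0.0)
lid 2373 (array([0.4785, 0.0424]), array([0.0351, 0.151 ]), 87.7) 0.10900340798217806
```

```bash
python3 -m handwheel '[0,0,-0.85,0,0,2.5,0,0,0,2,0,0,0,0,0,0]'; python3 n.py .483 -.203 .14 10.8
```

```text
t: 9.68
tool_pos: [0.4832, -0.1942, 0.2056]
eef_rot: [-0.185, 2.096, -2.117]
contact_force: [-0.4, -0.2, 0.2]
finger_gap: 0.0502
t 9.68 tcp [ 0.4832 -0.1942  0.2056] tilt [ 0.024 -0.007 -1.   ] jaw -78.6 q6 0.75 gap 0.0502 F [-0.4 -0.2  0.2]
shift cm (tool now) [0.35 6.56 0.78] turn 0.01 shift if turned first [0.34 6.56 0.78]
```

```bash
python3 -m handwheel '[0.2,0,0.4,0.01,0,0,0,0,0,0,0,0]'; python3 n.py .483 -.203 .14 10.8
```

```text
t: 10.05
tool_pos: [0.4832, -0.1978, 0.2083]
eef_rot: [-0.173, 2.097, -2.122]
contact_force: [1.1, 0.1, -0.1]
finger_gap: 0.0496
t 10.05 tcp [ 0.4832 -0.1978  0.2083] tilt [ 0.028 -0.009 -1.   ] jaw -79.1 q6 0.75 gap 0.0496 F [ 1.1  0.1 -0.1]
shift cm (tool now) [0.29 6.83 0.41] turn 0.002 shift if turned first [0.29 6.83 0.41]
```

```bash
python3 -m handwheel '[0.2,0,0.4,0,0,0,0,0,0,2.5,0,0,0,2.5,0,0,0,1.5,0,0,0,0,0,0]'; python3 n.py .483 -.203 .14 10.8
```

```text
t: 10.8
tool_pos: [0.4847, -0.2046, 0.1434]
eef_rot: [-0.169, 2.094, -2.124]
contact_force: [0.3, 0.8, -0.3]
finger_gap: 0.0496
t 10.8 tcp [ 0.4847 -0.2046  0.1434] tilt [ 0.03  -0.011 -0.999] jaw -79.2 q6 0.74 gap 0.0496 F [ 0.3  0.8 -0.3]
shift cm (tool now) [ 0.15  0.33 -0.19] turn 0.001 shift if turned first [ 0.15  0.33 -0.19]
```

```bash
python3 -m handwheel '[0,0.2,-0.15,0,0,0,0,0,0,0,0,0,0,0,0,0]' 0 50; python3 n.py .483 -.203 .14 10.8; python3 - <<'E'
from b import *
p=cap('side');save(p,'s2.png',(180,150,340,340),3)
E
```

```text
t: 11.3
tool_pos: [0.4857, -0.2038, 0.1436]
eef_rot: [-0.166, 2.09, -2.125]
contact_force: [-0.3, 0.8, -1.3]
finger_gap: 0.0233
t 11.3 tcp [ 0.4857 -0.2038  0.1436] tilt [ 0.034 -0.014 -0.999] jaw -79.2 q6 0.75 gap 0.0233 F [-0.3  0.8 -1.3]
shift cm (tool now) [ 0.27  0.35 -0.14] turn 0.001 shift if turned first [ 0.27  0.35 -0.14]
```

View pics/s2.png

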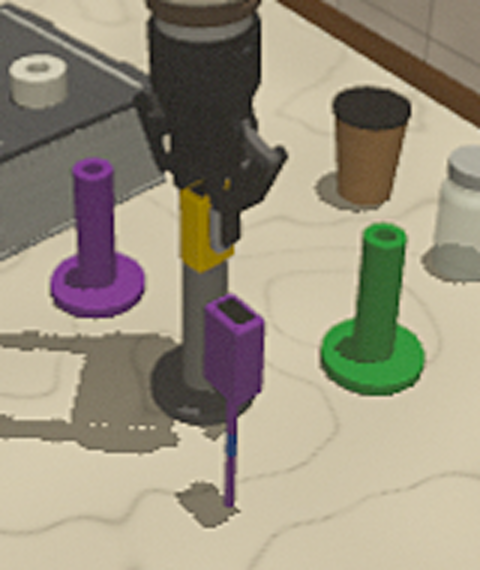

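```bash
python3 n.py .4857 -.2038 .2936 10.8|tail -1;
```

```text
shift cm (tool now) [ -0.45 -14.99   0.29] turn 0.001 shift if turned first [ -0.45 -14.99   0.29]
```

```bash
python3 -m handwheel '[-0.08,-2.5,0.05,0,-0.08,-2.5,0.05,0,-0.08,-2.5,0.05,0]';python3 n.py .4857 -.2038 .3036 10.8
```

```text
t: 11.72
tool_pos: [0.4842, -0.2027, 0.2179]
eef_rot: [-0.171, 2.096, -2.123]
contact_force: [0.2, -0.5, -0.8]
finger_gap: 0.0234
t 11.72 tcp [ 0.4842 -0.2027  0.2179] tilt [ 0.028 -0.01  -1.   ] jaw -79.2 q6 0.75 gap 0.0234 F [ 0.2 -0.5 -0.8]
shift cm (tool now) [-0.35 -8.56  0.27] turn 0.001 shift if turned first [-0.35 -8.56  0.27]
```

```bash
python3 -m handwheel '[-0.1,-2.5,0.08,0,-0.1,-2.5,0.08,0,-0.1,-2.5,0.08,0,0,-1.8,0,0,0,0,0,0]';python3 n.py .4857 -.2038 .31 10.8
cat > pr.py <<'E'
from b import *
# probe pose from side+scene+wrist depth: yellow points & stem; predicted from tool
def probe(n,save_as=None,box=None):
    s=sensors.read_state();p=cap(n);t=s['tool_pos']
    h=cv2.cvtColor(p['frame'],cv2.COLOR_RGB2HSV).astype(int);H,S,V=h[...,0],h[...,1],h[...,2]
    v,u=np.nonzero(p['z_map']>0);X=deproj(p,np.c_[u,v]);k=p['z_map'][v,u]>0
    ok=(np.hypot(X[:,0]-t[0],X[:,1]-t[1])<.03)&(X[:,2]<t[2]-.02)&(X[:,2]>t[2]-.14)
    hh=H[v,u];yel=(hh>18)&(hh<34)&(S[v,u]>120)
    blue=(hh>95)&(hh<128)&(S[v,u]>120)
    st=ok&~yel
    print(n,'stem pts',st.sum(),'yellow',(ok&yel).sum(),'blue',(ok&blue).sum())
    if st.sum()>15:
        P=X[st];pix=np.c_[u,v][st]
        # per-view axis: mean over heights, relative to tcp
        for a in np.arange(-.14,-.02,.03):
            m=(P[:,2]-t[2]>a)&(P[:,2]-t[2]<a+.03)
            if m.sum()>3: print('  z',round(t[2]+a+.015,3),m.sum(),'centroid-tcp mm',((P[m].mean(0)-t)*1000).round(1))
        print('  lowest',P[:,2].min().round(4))
        if (ok&blue).sum()>3: print('  band',X[ok&blue].mean(0).round(4))
    for nm,d in(('probe',0),('probe_band',0)):
        for m in models.pinpoint(p,nm)[:3]: print('  ',nm,round(m['confidence'],2),np.round(m['uv'],1))
    print('  predicted tip px',proj(p,t-[0,0,.1286]).round(1),'band',proj(p,t-[0,0,.0686]).round(1))
    if save_as: save(p,save_as,box,2)
    return p,s
E
python3 - <<'E'
from pr import *
for n in('side','scene','wrist'):
    p,s=probe(n)
    if n!='scene':save(p,'l_%s.png'%n)
import cv2
a=cv2.imread('pics/l_side.png')[60:340,120:400];b=cv2.imread('pics/l_wrist.png')
cv2.imwrite('pics/l.png',np.hstack([cv2.resize(a,(384,384)),b[:,80:]]))
E
```

```text
t: 12.35
tool_pos: [0.4853, -0.2039, 0.3162]
eef_rot: [-0.168, 2.092, -2.124]
contact_force: [0.2, 0.3, -1.3]
finger_gap: 0.0235
t 12.35 tcp [ 0.4853 -0.2039  0.3162] tilt [ 0.032 -0.012 -0.999] jaw -79.2 q6 0.75 gap 0.0235 F [ 0.2  0.3 -1.3]
shift cm (tool now) [-0.02  0.62 -0.01] turn 0.001 shift if turned first [-0.02  0.62 -0.01]
side stem pts 165 yellow 2 blue 16
  z 0.191 21 centroid-tcp mm [  -5.3   -4.3 -118.2]
  z 0.221 37 centroid-tcp mm [ -5.4  -4.1 -94.7]
  z 0.251 60 centroid-tcp mm [ -5.   -2.9 -64.8]
  z 0.281 47 centroid-tcp mm [ -4.4  -3.1 -36.4]
  lowest 0.1898
  band [ 0.4804 -0.2088  0.2485]
   probe 0.79 [251.5 209.6]
   probe 0.75 [253.6 320.4]
   probe_band 0.8 [253.6 185.4]
   probe_band 0.69 [257.2 298.3]
  predicted tip px [[250.  211.5]] band [[250.4 186.8]]
scene stem pts 85 yellow 0 blue 0
  z 0.188 10 centroid-tcp mm [   2.4   -0.9 -117.5]
  z 0.218 25 centroid-tcp mm [  3.   -0.1 -94.3]
  z 0.248 30 centroid-tcp mm [  2.4  -0.1 -64.7]
  z 0.278 20 centroid-tcp mm [  2.5   0.3 -40. ]
  lowest 0.1865
   probe 0.97 [173.7 150.4]
   probe 0.59 [144.  185.9]
   probe 0.49 [211.1 276.8]
   probe_band 0.85 [145.5 174.3]
   probe_band 0.71 [172.7 135.3]
   probe_band 0.18 [184.  188.8]
  predicted tip px [[176.2 150.1]] band [[172.7 134.4]]
wrist stem pts 250 yellow 7 blue 84
  z 0.188 36 centroid-tcp mm [ 1.000e-01 -1.200e+00 -1.172e+02]
  z 0.218 84 centroid-tcp mm [  0.2  -1.2 -93.8]
  z 0.248 126 centroid-tcp mm [  0.4  -0.8 -63.7]
  z 0.278 4 centroid-tcp mm [  0.9  -0.4 -49.2]
  lowest 0.1876
  band [ 0.485  -0.2041  0.2489]
   probe 0.94 [306.  192.2]
   probe 0.87 [252.5 191.7]
   probe_band 0.81 [257.1 210.4]
   probe_band 0.76 [317.5 205.7]
  predicted tip px [[251.2 185.2]] band [[251.6 205.5]]
```

View pics/l.png

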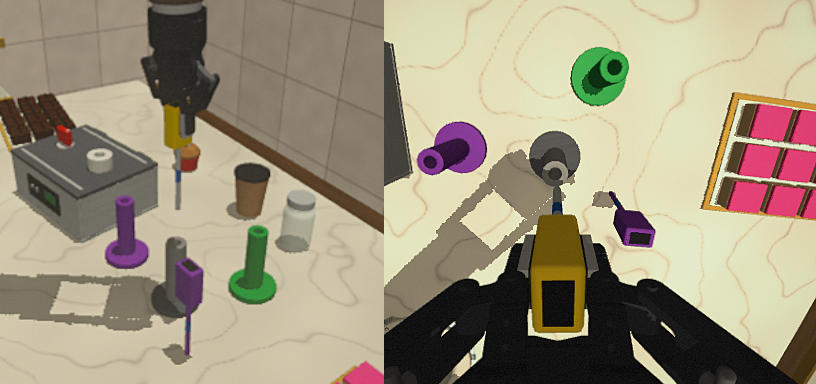

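```bash
python3 n.py .497 .1133 .315 10.8
```

```text
t 12.8 tcp [ 0.4846 -0.2034  0.3142] tilt [ 0.028 -0.01  -1.   ] jaw -79.2 q6 0.75 gap 0.0238 F [-0.8 -0.4 -1.6]
shift cm (tool now) [ -7.18  -0.37 -30.87] turn 0.0 shift if turned first [ -7.16  -0.37 -30.87]
```

```bash
python3 -m handwheel '[-0.5,0,-2,0,-0.8,-0.05,-3.5,0,-0.8,-0.05,-3.5,0,-0.8,-0.05,-3.5,0,-0.8,-0.05,-3.5,0,-0.8,-0.05,-3.5,0,-0.8,-0.05,-3.5,0,-0.5,0,-2,0,0,0,0,0,0,0,0,0]';python3 n.py .497 .1133 .315 10.8
```

```text
t: 14.05
tool_pos: [0.4916, 0.0698, 0.3146]
eef_rot: [-0.176, 2.098, -2.116]
contact_force: [-0.1, -0.0, -1.6]
finger_gap: 0.0234
t 14.05 tcp [0.4916 0.0698 0.3146] tilt [ 0.028 -0.006 -1.   ] jaw -78.9 q6 1.28 gap 0.0234 F [-0.1 -0.  -1.6]
shift cm (tool now) [-1.36 -0.05 -4.16] turn 0.005 shift if turned first [-1.34 -0.05 -4.17]
```

```bash
python3 -m handwheel '[-0.7,0,-2,0.005,-0.5,0,-1.5,0,0,0,0,0,0,0,0,0]';python3 n.py .497 .1133 .315 10.8
```

```text
t: 14.55
tool_pos: [0.4969, 0.1051, 0.3144]
eef_rot: [-0.168, 2.102, -2.122]
contact_force: [-0.6, -0.1, -0.9]
finger_gap: 0.0229
t 14.55 tcp [0.4969 0.1051 0.3144] tilt [ 0.028 -0.007 -1.   ] jaw -79.4 q6 1.36 gap 0.0229 F [-0.6 -0.1 -0.9]
shift cm (tool now) [-0.16 -0.07 -0.8 ] turn -0.003 shift if turned first [-0.16 -0.07 -0.8 ]
```

```bash
python3 - <<'E'
from pr import *
for n in('side','scene','wrist'):
    p,s=probe(n)
    c=colour(p)['white'];W=c[(np.hypot(c[:,0]-.495,c[:,1]-.1124)<.04)&(c[:,2]>.132)&(c[:,2]<.145)]
    print('  port',len(W),cv2.minEnclosingCircle(W[:,:2].astype(np.float32)),W.mean(0).round(4))
    save(p,'m_%s.png'%n)
a=cv2.imread('pics/m_side.png')[60:260,110:310];b=cv2.imread('pics/m_wrist.png')[:300,80:460];c=cv2.imread('pics/m_scene.png')[40:190,220:370]
cv2.imwrite('pics/m.png',np.hstack([np.vstack([cv2.resize(a,(300,300)),cv2.resize(c,(300,300))]),cv2.resize(b,(480,380))[:].repeat(1,0) if 0 else cv2.copyMakeBorder(cv2.resize(b,(480,380)),0,220,0,0,0)]))
E
```

```text
side stem pts 118 yellow 0 blue 13
  z 0.189 17 centroid-tcp mm [  -5.9   -3.4 -118.6]
  z 0.219 31 centroid-tcp mm [ -5.1  -2.8 -95.6]
  z 0.249 36 centroid-tcp mm [ -5.5  -2.8 -66.1]
  z 0.279 34 centroid-tcp mm [ -5.5  -2.4 -35.8]
  lowest 0.1876
  band [0.4919 0.1015 0.2462]
   probe 0.65 [253.2 318.6]
   probe 0.58 [192.5 157.1]
   probe_band 0.64 [256.  295.9]
   probe_band 0.55 [193.4 132.3]
  predicted tip px [[193.1 156.8]] band [[191.7 136.1]]
  port 144 ((0.49389728903770447, 0.11121274530887604), 0.02712843008339405) [0.492  0.1086 0.1367]
scene stem pts 88 yellow 0 blue 0
  z 0.189 15 centroid-tcp mm [   2.1   -1.7 -119.6]
  z 0.219 26 centroid-tcp mm [  2.   -1.9 -94.6]
  z 0.249 27 centroid-tcp mm [  2.1  -1.4 -65.2]
  z 0.279 20 centroid-tcp mm [  2.1  -1.4 -40.8]
  lowest 0.1859
   probe 0.85 [147.9 185.8]
   probe 0.52 [288.6 130.7]
   probe_band 0.68 [146.3 172.1]
  predicted tip px [[291.8 129.6]] band [[294.2 113.5]]
  port 62 ((0.5007668137550354, 0.11142769455909729), 0.021659251302480698) [0.5087 0.1092 0.137 ]
wrist stem pts 247 yellow 9 blue 89
  z 0.189 33 centroid-tcp mm [   0.2   -1.  -117.9]
  z 0.219 86 centroid-tcp mm [  0.3  -0.9 -94.4]
  z 0.249 126 centroid-tcp mm [  0.5  -0.6 -63.8]
  lowest 0.1896
  band [0.4975 0.1049 0.2497]
   probe 0.97 [253.8 192.2]
   probe 0.63 [463.9 228.5]
   probe_band 0.6 [253.7 210. ]
   probe_band 0.58 [491.  239.2]
  predicted tip px [[251.5 185.3]] band [[251.8 205.6]]
  port 1107 ((0.4954233467578888, 0.11206066608428955), 0.025833791121840477) [0.4972 0.1129 0.1389]
```

View pics/m.png

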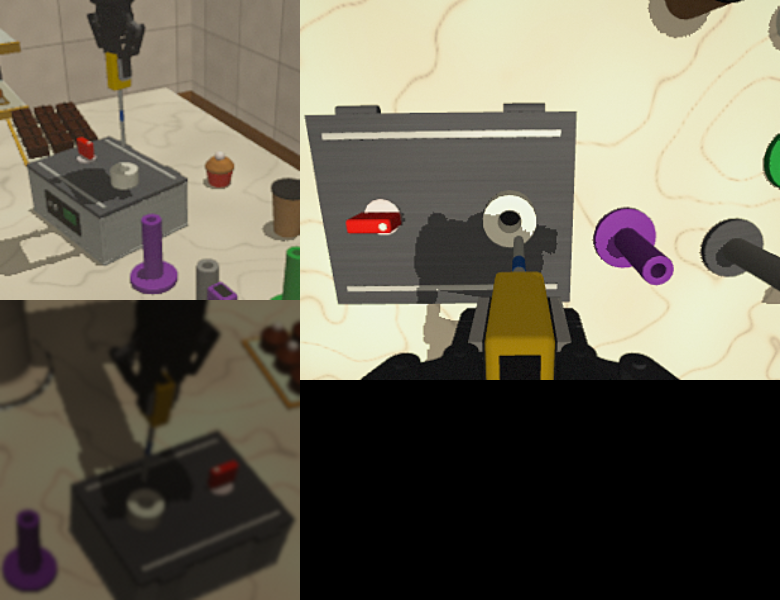

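```bash
python3 n.py .498 .1131 .22 10.8;python3 -m handwheel '[-0.2,0,-0.4,0,0,0,0,0,-0.1,0,-0.3,0,0,0,0,0,0,0,0,0]';python3 n.py .498 .1131 .27 10.8
```

```text
t 15.0 tcp [0.4969 0.1055 0.3145] tilt [ 0.028 -0.007 -1.   ] jaw -79.4 q6 1.36 gap 0.0233 F [-0.2 -0.4 -1.6]
shift cm (tool now) [-0.    9.44 -0.84] turn -0.003 shift if turned first [-0.    9.44 -0.84]
t: 15.62
tool_pos: [0.4987, 0.1136, 0.3144]
eef_rot: [-0.168, 2.102, -2.122]
contact_force: [0.3, -0.9, -0.3]
finger_gap: 0.0233
t 15.62 tcp [0.4987 0.1136 0.3144] tilt [ 0.028 -0.007 -1.   ] jaw -79.4 q6 1.38 gap 0.0233 F [ 0.3 -0.9 -0.3]
shift cm (tool now) [ 0.19  4.44 -0.01] turn -0.003 shift if turned first [ 0.19  4.44 -0.01]
```

```bash
python3 -m handwheel '[0.08,1.5,0,0,0.08,1.5,0,0,0,0,0,0,0,0,0,0]';python3 n.py .498 .1131 .206 10.8
python3 - <<'E'
from pr import *
for n in('side','wrist'):
    p,s=probe(n)
    c=colour(p)['white'];W=c[(np.hypot(c[:,0]-.495,c[:,1]-.1124)<.04)&(c[:,2]>.132)&(c[:,2]<.145)]
    print('  port',len(W),cv2.minEnclosingCircle(W[:,:2].astype(np.float32)),W.mean(0).round(4))
    save(p,'q_%s.png'%n)
a=cv2.imread('pics/q_side.png')[80:230,120:270];b=cv2.imread('pics/q_wrist.png')[100:300,150:350]
cv2.imwrite('pics/q.png',np.hstack([cv2.resize(a,(390,390)),cv2.resize(b,(390,390))]))
E
```

```text
t: 16.12
tool_pos: [0.4972, 0.113, 0.281]
eef_rot: [-0.17, 2.103, -2.123]
contact_force: [-0.1, 0.4, -0.8]
finger_gap: 0.0235
t 16.12 tcp [0.4972 0.113  0.281 ] tilt [ 0.026 -0.007 -1.   ] jaw -79.4 q6 1.38 gap 0.0235 F [-0.1  0.4 -0.8]
shift cm (tool now) [ 0.1   7.5  -0.08] turn -0.003 shift if turned first [ 0.1   7.5  -0.08]
side stem pts 110 yellow 1 blue 11
  z 0.156 17 centroid-tcp mm [  -5.2   -2.2 -119.9]
  z 0.186 31 centroid-tcp mm [ -5.8  -2.9 -95.7]
  z 0.216 32 centroid-tcp mm [ -5.4  -2.8 -64.9]
  z 0.246 30 centroid-tcp mm [ -5.6  -2.6 -36.3]
  lowest 0.153
  band [0.4925 0.1085 0.2122]
   probe 0.86 [254.9 317.4]
   probe 0.53 [192.9 165.9]
   probe_band 0.86 [254.5 296.8]
   probe_band 0.6 [196.1 148.1]
  predicted tip px [[192.7 166.7]] band [[191.4 146.7]]
  port 140 ((0.4940280318260193, 0.11277032643556595), 0.028339331969618797) [0.4919 0.1098 0.1368]
wrist stem pts 252 yellow 6 blue 87
  z 0.156 36 centroid-tcp mm [  -0.3   -0.7 -118. ]
  z 0.186 86 centroid-tcp mm [  0.1  -0.9 -93.7]
  z 0.216 125 centroid-tcp mm [  0.4  -0.7 -63.5]
  z 0.246 5 centroid-tcp mm [  0.9  -0.6 -49. ]
  lowest 0.1416
  band [0.4979 0.1125 0.2169]
   probe 0.93 [252.1 191.2]
   probe_band 0.65 [252.2 208.9]
   probe_band 0.61 [511.  253.1]
  predicted tip px [[251.5 185.1]] band [[251.8 205.5]]
  port 1289 ((0.4954581558704376, 0.11226721853017807), 0.0257688220590353) [0.4979 0.1128 0.1389]
```

View pics/q.png

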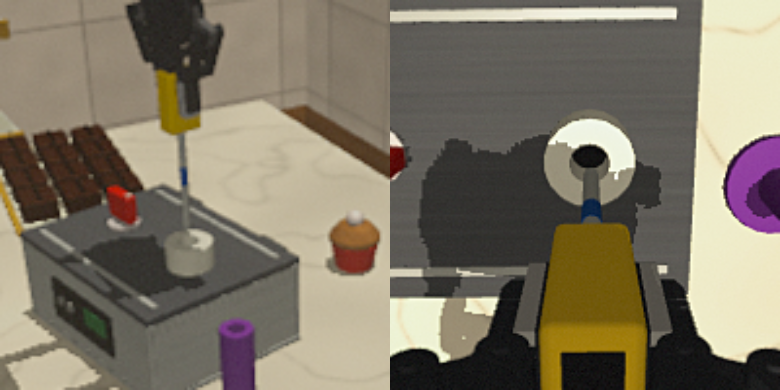

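```bash
python3 -m handwheel '[0.0,0,-0.05,0,0,1,0,0,0.05,1,0,0,0,0,0,0]';python3 n.py .4982 .113 .206 10.8
```

```text
t: 16.92
tool_pos: [0.4973, 0.1133, 0.26]
eef_rot: [-0.169, 2.103, -2.122]
contact_force: [-0.1, -0.6, -1.0]
finger_gap: 0.0236
t 16.93 tcp [0.4973 0.1133 0.26  ] tilt [ 0.026 -0.007 -1.   ] jaw -79.4 q6 1.38 gap 0.0236 F [-0.1 -0.6 -1. ]
shift cm (tool now) [ 0.05  5.4  -0.02] turn -0.003 shift if turned first [ 0.05  5.4  -0.02]
```

```bash
python3 -m handwheel '[0,1.2,0,0,0,1.2,0,0,0,0,0,0]';python3 n.py .4982 .113 .206 10.8
```

```text
t: 17.3
tool_pos: [0.4976, 0.1131, 0.2337]
eef_rot: [-0.17, 2.103, -2.123]
contact_force: [0.8, -0.2, -1.2]
finger_gap: 0.0239
t 17.3 tcp [0.4976 0.1131 0.2337] tilt [ 0.025 -0.007 -1.   ] jaw -79.4 q6 1.38 gap 0.0239 F [ 0.8 -0.2 -1.2]
shift cm (tool now) [ 0.01  2.77 -0.01] turn -0.003 shift if turned first [ 0.01  2.77 -0.01]
```

```bash
python3 -m handwheel '[0,1.3,0,0,0,1.1,0,0,0,0,0,0,0,0,0,0]';python3 n.py .4982 .113 .206 10.8
python3 - <<'E'
from pr import *
for n in('side','wrist'):
    p,s=probe(n)
    c=colour(p)['white'];W=c[(np.hypot(c[:,0]-.495,c[:,1]-.1124)<.04)&(c[:,2]>.132)&(c[:,2]<.145)]
    print('  port',len(W),cv2.minEnclosingCircle(W[:,:2].astype(np.float32)))
    save(p,'z_%s.png'%n)
a=cv2.imread('pics/z_side.png')[110:210,140:240];b=cv2.imread('pics/z_wrist.png')[100:300,150:350]
cv2.imwrite('pics/z.png',np.hstack([cv2.resize(a,(390,390)),cv2.resize(b,(390,390))]))
E
```

```text
t: 17.8
tool_pos: [0.4984, 0.1129, 0.208]
eef_rot: [-0.17, 2.103, -2.123]
contact_force: [0.2, -0.1, -0.8]
finger_gap: 0.0239
t 17.8 tcp [0.4984 0.1129 0.208 ] tilt [ 0.025 -0.007 -1.   ] jaw -79.4 q6 1.38 gap 0.0239 F [ 0.2 -0.1 -0.8]
shift cm (tool now) [ 0.02  0.2  -0.01] turn -0.003 shift if turned first [ 0.02  0.2  -0.01]
side stem pts 329 yellow 1 blue 10
  z 0.113 124 centroid-tcp mm [ -5.2 -19.5 -92.7]
  z 0.143 178 centroid-tcp mm [ -6.4  -6.5 -71.2]
  z 0.173 27 centroid-tcp mm [ -6.2  -2.9 -35.9]
  lowest 0.1046
  band [0.4942 0.1093 0.1415]
   probe 0.63 [254.1 320.4]
   probe_band 0.87 [258.1 296.1]
   probe_band 0.77 [192.9 168.9]
  predicted tip px [[194.6 189.5]] band [[193.4 170.8]]
  port 134 ((0.4943212866783142, 0.11134608089923859), 0.027866382151842117)
wrist stem pts 2965 yellow 10 blue 87
  z 0.113 1074 centroid-tcp mm [ 13.8   3.1 -95.4]
  z 0.143 1885 centroid-tcp mm [  5.2   1.  -69.4]
  z 0.173 6 centroid-tcp mm [  0.8  -0.3 -49.1]
  lowest 0.1073
  band [0.4989 0.1124 0.1438]
   probe 0.94 [253.4 192.1]
   probe_band 0.64 [253.2 207.5]
  predicted tip px [[251.5 185. ]] band [[251.8 205.5]]
  port 1641 ((0.4957660734653473, 0.11229457706212997), 0.025795377790927887)
```

View pics/z.png

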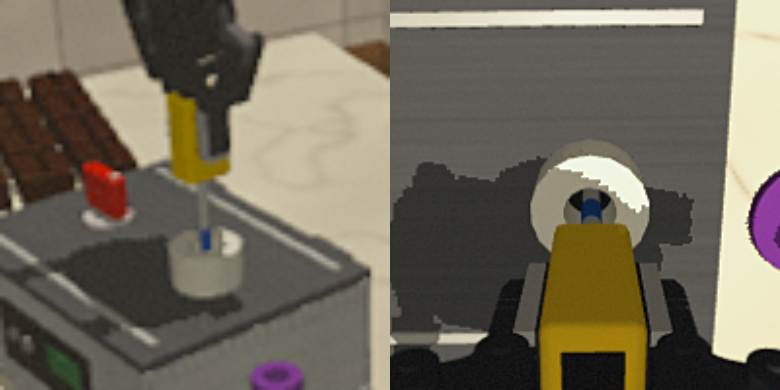

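```bash
python3 -m handwheel '[0,0.25,0,0,0,0,0,0,0,0,0,0]';python3 n.py .4982 .113 .206 10.8; sleep 0; python3 - <<'E'
from pr import *
p,s=probe('wrist')
p=cap('scene')
for o in('muffin','shaker','cup'):
    for m in models.pinpoint(p,o)[:1]: print(o,m['uv'],atz(p,m['uv'],0).round(3))
s=sensors.read_state();print(s['tool_pos'],s['finger_gap'],abs(s['qd']).max(),s['contact_force'])
E
```

```text
t: 18.48
tool_pos: [0.4987, 0.1129, 0.2059]
eef_rot: [-0.169, 2.103, -2.122]
contact_force: [-0.3, 0.1, -1.2]
finger_gap: 0.0236
t 18.48 tcp [0.4987 0.1129 0.2059] tilt [ 0.026 -0.007 -1.   ] jaw -79.4 q6 1.38 gap 0.0236 F [-0.3  0.1 -1.2]
shift cm (tool now) [ 0.04 -0.01 -0.02] turn -0.003 shift if turned first [ 0.04 -0.01 -0.02]
wrist stem pts 2972 yellow 9 blue 87
  z 0.111 1030 centroid-tcp mm [ 14.3   3.  -93.8]
  z 0.141 1936 centroid-tcp mm [  5.6   1.2 -67.4]
  z 0.171 6 centroid-tcp mm [  0.9   0.3 -48.5]
  lowest 0.1072
  band [0.4991 0.1124 0.1413]
   probe 0.73 [252.9 189.7]
   probe 0.39 [470.4 216.5]
   probe_band 0.73 [250.8 210.9]
  predicted tip px [[251.5 185.1]] band [[251.8 205.5]]
muffin [342.0, 234.7] [[ 0.747  0.187 -0.   ]]
shaker [207.7, 276.7] [[ 0.764 -0.198  0.   ]]
cup [261.4, 259.1] [[ 0.755 -0.05   0.   ]]
[0.49864286 0.11290994 0.20584039] 0.023635466497079417 0.0014214364378134648 [-0.5633856   0.15657401 -1.54456685]
```

```bash
python3 -c "
from bench import workorder;print(workorder.hand_in())"
```

```text
the job is handed in; nothing more can be done
None
```

I fastened the chiller lid, put the yellow probe in the port and handed the job in at about 18.6 s of the 72 s allowed. No verdict was reported.

- **Knob:** I gripped it and pushed it about 8 mm down to its stop, where the vertical force rose to 34 N. I then turned it clockwise until it met the stop and the gripper slipped. Wrist-camera depth afterwards showed it lowered, with its plate turned about 90°.
- **Probe:** I took it from the grey stand and lowered it into the port.
    - **Height:** the band middle is at about 138 mm by tool height, with the rim at 138 mm. The wrist camera's last reading was 141 mm, but it sees the upper part of the band better than the lower.
    - **Centring:** the stem is within about 1.5 mm of the bore axis at the band, by the side and wrist cameras. The tip is out of sight inside the chiller and could not be checked there.
    - **Tilt:** the probe's tilt is about 0.01 rad, judged from how the tool tilt changed since the grasp.
    - **Hold:** the finger gap is 23.6 mm, the arm is still, and no contact force showed on the way down.
- **Bystanders:** the arm never went near them. The last network readings were 13–17 mm off the first ones, all shifted toward the robot. I put this down to detection noise, and did not measure it further.

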